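# Shut the bench gas valve through its guard

## Robot

A 6-joint arm with a two-finger parallel gripper is mounted at the origin on the work surface. World frame = base frame: x ahead of the robot, y to its left, z up, the work surface at z = 0. Lengths are in m, angles in rad, forces in N, time in s.
With the tool pointing down it reaches from about 0.35 to 0.975 m from the base axis. Payload 4.9 kg.
Tool frame: the origin (TCP) lies between the finger pads; the fingertips stand 22 mm ahead of it and the grasp point (between the pads) lies 3 mm ahead of it; z points along the fingers, y is the line along which they close (so a half turn about z gives the same grasp; the last joint's range is limited). The gripper opens to 85 mm and grips with 20 to 120 N. Pads are 22 mm wide; open, the fingers measure 114 mm over their backs; the gripper's body (76 mm by 85 mm) begins 54 mm behind the grasp point. The pads swing forward as they close: fully open they stand 13 mm farther back than shut.
Start: joints at [0.985, 0.053, 1.613, -0, 1.476, -0.119], TCP at [0.281, 0.558, 0.253] pointing down, gripper open.
Joint ranges: [-3.01, 3.01], [-1.01, 2.22], [0.06, 2.58], [-1.02, 4.17], [0.09, 2.62], [-3.14, 3.14]. Speed limits (rad/s): [2.57, 2.57, 3.14, 3.14, 3.14, 3.14].

## Interface

Orientations are given as a unit quaternion [w, x, y, z].
In Python, from plant import state, grab_frame, get_calibration, job_done, recognise, regions_of gives the robot as it stands.
- The arm moves only by the tool apply_moves, never from a script. Its argument "targets" is a list of rows, each an object with "translation": the shift along the tool's x, y, z normalised to -1 to 1, where 1 is 100 mm, a list of three; "twist": the turn about the tool's z normalised to -1 to 1, where 1 is 0.1 rad; "hand": the opening, from 0 (shut) to 1 (fully open). A call has 1 to 8 rows; each row shifts and turns the commanded pose from where the row before left it, along the tool's axes as they then stand; what a row does not reach is not made up. A row lasts 1/10 s, in which the tool goes at most 50 mm and 8.59 degrees, less where a joint would pass 70% of its speed; a pose out of reach is approached as far as the arm can. A call with a number of a shift or a turn outside -1 to 1 is refused whole. A call with a gripper value outside its range is refused whole. The fingers move at their own pace and stop on an object; the grip force is fixed at half the most. Time passes only in rows, so rows that do not move let the fingers close. It gives the time, the measured TCP pose, the force, the opening and the grip force at its end, in the units of the state.
- state(): the state, without advancing time (a new reading comes with each control period).
- grab_frame(name): name is "side" or "top" or "wrist"; returns the picture (384x512x3 uint8, red, green, blue); there is no depth.
- get_calibration(name): a dict with "camera_matrix" (3x3 intrinsics, pixels), "D" ([k1, k2, p1, p2, k3] as OpenCV has them; the pictures are not rectified), "pose" (4x4, takes a point from camera to world coordinates). Camera axes: x right, y up, looking along -z (the intrinsics and any distortion apply to the point x, -y, -z); pixel columns grow to the right and rows downward; lengths in m; the calibration is good to about 2 mm. A picture is of the moment at which its call begins: read the wrist's pose just before it. get_calibration takes no time and is no camera call; for the wrist camera it gives the pose at the moment of the call.
- job_done(): hands the job in; it is judged then, once.
Trained networks look in the newest picture that a camera, given by its name, has taken for a name from the list of things; names that differ only in an ending like _2 or _b are one class to them, and where a whole thing is asked for, a point or a joint stands for the part that bears it (a point fixed in the world has none). Each returns a list of dicts, best first, with "score" (0 to 1); they miss things now and then, are a little off and sometimes report something else, mostly with a low value. They report only what shows in the picture. A call takes as long as a camera call.
- recognise(camera, query): "point" ([x, y, z] in m, in world coordinates, good to about 4 mm: the middle of the surface that is visible of it).
- regions_of(camera, query): "pixels" (384x512 bool, what is visible of it).
The state is a dict: "time": time; "joint_pos": joint angles; "joint_vel": joint speeds; "joint_efforts": joint torques, N m; "tool_pos": TCP position; "tool_rot": TCP orientation; "contact_force": force on the tool from outside, world axes, zero at the start; "ft_torque": the same for the moment, N m; "gripper_width": opening from 0.0 (shut) to 1.0 (fully open); "grasp_force": force on a finger pad.
Only numpy, scipy, OpenCV 4.12 (cv2) and the standard library are available. Lean on these libraries where they do the work, as an engineer would, in place of code of your own. Each camera call takes 0.05 s, during which the arm holds its last target. There are 200 camera calls.

## Task

The practical is over: shut off the gas to this bench. Reach down through the window of the red guard and press the yellow gas lever round with the fingertips, clockwise until it stands right across its pipe against the stop, firmly but without gripping or straining it and without touching the guard; then take the hand out again. Leave the green water lever as it is and everything else on the bench where it stands.

Things in the scene. Friction and masses are not known exactly. Their poses are not given: they have to be found in the camera images.
- guard: Red steel valve guard screwed to the bench, 250 (x) x 475 (y) x 118 mm high, with two windows side by side in its level top, a valve under each. The frame that must not be touched. Origin: centre of its underside; x from its front (hose nozzles, robot's side) to its back, y to its left, z up. Place and yaw vary. Screw flanges on the bench reach 22 mm past its two ends.
- gas_window (a point): Centre of the window over the yellow gas lever (left or right one), level with the guard's top plate, 118 mm above the bench; axes as the guard's. Clear opening 154 mm along x, 174 mm along y, corners cut off by 15 mm, inside a black edge trim 9 mm deep that stands 1 mm proud. The bar between the two windows is 41 mm wide.
- gas_pivot (a point): Turning axis of the yellow gas lever at mid-thickness, 90 mm above the bench; fixed, axes as the guard's. It lies 45 mm towards the back (+x) and 20 mm to the right (-y) of its window's centre, so from it the clear opening reaches 122 mm to the front (-x), 32 mm to the back, 107 mm to the left (+y), 67 mm to the right (-y).
- gas_tip (a point): Centre of the yellow gas lever's free end, 85 mm from its axis. Its sleeve runs 28 to 85 mm from the axis, 20 mm wide, 14 mm thick: 83 to 97 mm above the bench, top 21 mm below the guard's top. Below it brass and copper pipework reaches 65 mm above the bench (72 to 98 mm within 16 mm of the axis); the rest of the compartment is empty.
- gas_lever (a joint): Angle of the yellow lever, rad. 0 = open: along its pipe, pointing to the guard's front (-x). Grows clockwise seen from above, towards the guard's left; 1.571 = shut: across the pipe, pointing left (+y), on a fixed stop. No spring: even friction of 0.25 N m (about 4 N at 60 mm from the axis); stays where left; 10 N seats it, a grip or over 40 N strains it. Starts at 0 to 0.4.
- water_tip (a point): Centre of the free end of the green water lever under the other window, 90 mm above the bench; same valve, same size and sense as the gas one, left at some angle of its own.
- beaker: Bystander: empty glass beaker, 68 mm across, 95 mm tall; loose, standing behind the guard. Origin at the centre of its underside.
- amber_bottle: Bystander: amber glass reagent bottle, 60 mm across, 125 mm tall, black cap; loose, standing behind the guard. Origin at the centre of its underside.
- petri_dish: Bystander: flat clear closed dish, 94 mm across, 17 mm tall; loose, standing behind the guard. Origin at the centre of its underside.
- matchbox: Bystander: brown card matchbox, 36 x 53 x 15 mm; loose, standing off the guard's right end. Origin at the centre of its underside.
- sample_jar: Bystander: small white jar with blue lid, 40 mm across, 75 mm tall; loose, standing off the guard's right end. Origin at the centre of its underside.
- wash_bottle: Bystander: white wash bottle with blue cap and bent blue spout, 72 mm across, 197 mm tall; loose, standing off the guard's left end. Origin at the centre of its underside.
- tube_rack: Bystander: wooden test-tube rack with four glass tubes, 50 x 170 mm, 124 mm tall, loose, to the robot's right. Origin at the centre of its underside.

How it is judged:
By the outcome, as a careful person would: the job done as asked, in the order asked, and still so for the second after the job is handed in, with the robot touching nothing.
It also fails if it takes over 35 s, if anything falls off the work surface, if the arm or the gripper's body presses on something with over 40 N, if the wrist force passes 120 N, or if a joint passes its speed limit or range.

## Working session

There is one attempt and no reset: what is moved stays moved. The work goes in short steps, Python scripts to look and compute and a tool call to move; the robot and the scene stay as the last step left them, time stands still between calls to the robot, and variables do not carry over. Pictures are saved under pics/ and viewed, at most 10 in all, crops included, and the job is handed in when it is done.

Besides the shell and the picture viewer there is one more tool, called by a JSON object that holds its "fn" and its "kwargs", one argument or row to a line. apply_moves: Moves the arm, as the interface text tells. Its arguments: {"type":"object","properties":{"targets":{"type":"array"}},"required":["targets"]}

```bash
mkdir -p pics; cat > h.py <<'E'
import numpy as np, cv2
from plant import *
def px2world(cam,uv,z,cal=None):
    c=cal or get_calibration(cam);K=np.array(c["camera_matrix"],float);D=np.array(c["D"],float);T=np.array(c["pose"])
    p=cv2.undistortPoints(np.array(uv,float).reshape(-1,1,2),K,D).reshape(-1,2)
    d=np.c_[p[:,0],-p[:,1],-np.ones(len(p))]@T[:3,:3].T;o=T[:3,3]
    return o+d*((z-o[2])/d[:,2])[:,None]
def world2px(cam,P,cal=None):
    c=cal or get_calibration(cam);K=np.array(c["camera_matrix"],float);D=np.array(c["D"],float);T=np.array(c["pose"])
    q=(np.atleast_2d(P)-T[:3,3])@T[:3,:3]; q=q*[1,-1,-1]
    return cv2.projectPoints(q,np.zeros(3),np.zeros(3),K,D)[0].reshape(-1,2)
E
python3 - <<'E'
from h import *
s=state();print(s)
for c in ["top","side"]:
    im=grab_frame(c);cv2.imwrite(f"pics/{c}0.png",im[:,:,::-1])
    print(c,get_calibration(c)["pose"])
    for q in ["guard","gas_tip","gas_lever","water_tip","wash_bottle","tube_rack","beaker","amber_bottle"]:
        print(q,[(np.round(r["point"],3),round(r["score"],2)) for r in recognise(c,q)][:2])
E
```

```text
{'time': 0.0, 'joint_pos': array([ 9.85014927e-01,  5.33759590e-02,  1.61429799e+00, -5.08554304e-06,
        1.47594909e+00, -1.19004469e-01]), 'joint_vel': array([-0.00067557, -0.00099957,  0.00217932,  0.00121719, -0.00018212,
        0.00109445]), 'joint_efforts': array([-5.21655329e-04, -3.93689811e+01, -3.70174813e+01, -2.68041777e-04,
        7.07592670e-03, -1.55349585e-05]), 'tool_pos': array([0.28094429, 0.55766243, 0.25204872]), 'tool_rot': array([-3.48012953e-04,  2.31275087e-01,  9.72887868e-01, -9.53682601e-04]), 'contact_force': array([ 1.08060997, -0.38914498, -0.01980935]), 'ft_torque': array([0.03085817, 0.04011626, 0.02357655]), 'grasp_force': 0.0, 'gripper_width': 1.0050819181563428}
top [[-1.30090761e-03  9.99468306e-01 -3.25793243e-02  5.52106985e-01]
 [-9.99742906e-01 -5.62387061e-04  2.26672936e-02 -1.32502355e-02]
 [ 2.26369194e-02  3.26004364e-02  9.99212080e-01  1.39004757e+00]
 [ 0.00000000e+00  0.00000000e+00  0.00000000e+00  1.00000000e+00]]
guard [(array([0.589, 0.064, 0.12 ]), 0.64)]
gas_tip [(array([ 0.592, -0.055,  0.095]), 0.52), (array([ 0.774, -0.
[... 357 characters left out ...]
), 0.77)]
side [[ 0.99940669 -0.03107606  0.01485088  0.61222925]
 [ 0.03309783  0.7472361  -0.66373394 -0.68638892]
 [ 0.00952912  0.66383167  0.7478213   0.86293169]
 [ 0.          0.          0.          1.        ]]
guard [(array([0.586, 0.016, 0.112]), 0.58)]
gas_tip [(array([ 0.587, -0.059,  0.093]), 0.45)]
gas_lever [(array([ 0.591, -0.059,  0.092]), 0.64)]
water_tip [(array([0.584, 0.153, 0.093]), 0.43), (array([ 0.59 , -0.063,  0.057]), 0.34)]
wash_bottle [(array([0.615, 0.379, 0.129]), 0.69)]
tube_rack [(array([ 0.568, -0.489,  0.069]), 0.83)]
beaker [(array([0.787, 0.191, 0.067]), 0.85), (array([ 0.592, -0.06 ,  0.053]), 0.39)]
amber_bottle [(array([ 0.776, -0.086,  0.08 ]), 0.8)]
```

View pics/top0.png

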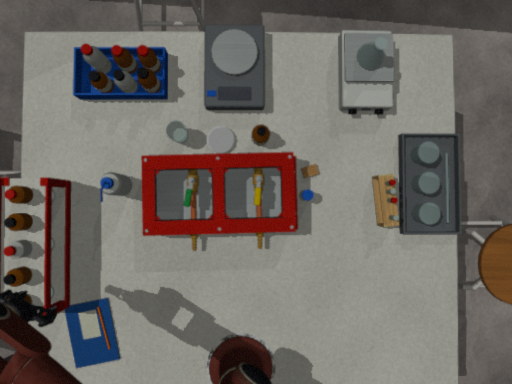

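View pics/side0.png

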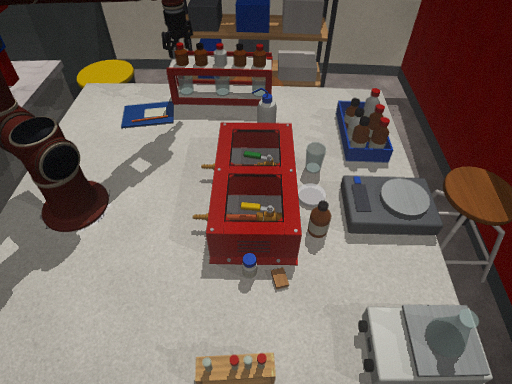

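The top view shows the guard at about u 142–298, v 152–235. The yellow lever is under the right window near (258,190) and the green one under the left near (189,195). Next I'll fit the guard's outline.

```bash
cat >> h.py <<'E'
def redguard(cam,im):
    hsv=cv2.cvtColor(im,cv2.COLOR_RGB2HSV)
    m=(((hsv[...,0]<8)|(hsv[...,0]>172))&(hsv[...,1]>170)&(hsv[...,2]>80)).astype(np.uint8)
    return m
E
python3 - <<'E'
from h import *
im=grab_frame("top");cal=get_calibration("top")
m=redguard("top",im)
n,l,st,_=cv2.connectedComponentsWithStats(m)
k=l[155:165,200:215].max();m=(l==k).astype(np.uint8)
cs,h=cv2.findContours(m,cv2.RETR_CCOMP,cv2.CHAIN_APPROX_NONE)
for c,hh in zip(cs,h[0]):
    if cv2.contourArea(c)<500: continue
    P=px2world("top",c[:,0],.118,cal)[:,:2].astype(np.float32)
    print("hole" if hh[3]>=0 else "outer",cv2.minAreaRect(P*1000))
for q in ["gas_lever","gas_tip","water_tip"]:
    r=regions_of("top",q)
    if r:
        v,u=np.nonzero(r[0]["pixels"]);P=px2world("top",np.c_[u,v],.097,cal)
        print(q,r[0]["score"],P.min(0),P.max(0),len(u), cv2.minAreaRect((P[:,:2]*1000).astype(np.float32)))
print(state()["tool_pos"])
E
```

```text
outer ((582.23046875, 63.70832824707031), (246.7324676513672, 478.5325012207031), 1.3426456451416016)
hole ((581.1422729492188, 173.9688720703125), (166.43174743652344, 186.2085418701172), 1.4660205841064453)
hole ((586.2034301757812, -40.945823669433594), (167.0279083251953, 185.85169982910156), 1.3019894361495972)
gas_lever 0.47 [ 0.54928546 -0.06758615  0.097     ] [ 0.62847254 -0.04850524  0.097     ] 127 ((588.8834228515625, -58.06401443481445), (19.01219367980957, 79.1969223022461), 89.91679382324219)
gas_tip 0.55 [ 0.54928109 -0.07082079  0.097     ] [ 0.6379979 -0.0453415  0.097    ] 168 ((593.5369262695312, -57.79869842529297), (19.99923324584961, 89.73719787597656), 85.1251220703125)
water_tip 0.43 [0.54638815 0.14735878 0.097     ] [0.63165686 0.17554867 0.097     ] 166 ((588.9853515625, 161.1665802001953), (22.805370330810547, 87.64346313476562), 80.7430191040039)
[0.28125101 0.55811592 0.25330116]
```

{"fn": "apply_moves", "kwargs": {
  "targets": [
    {"translation":[-0.37,-0.3,-0.05],"twist":0,"hand":0},
    {"translation":[-0.37,-0.3,-0.05],"twist":0,"hand":0},
    {"translation":[-0.37,-0.3,-0.05],"twist":0,"hand":0},
    {"translation":[-0.37,-0.3,-0.05],"twist":0,"hand":0},
    {"translation":[-0.37,-0.3,0],"twist":0,"hand":0},
    {"translation":[-0.37,-0.3,0],"twist":0,"hand":0},
    {"translation":[-0.37,-0.3,0],"twist":0,"hand":0},
    {"translation":[-0.37,-0.3,0],"twist":0,"hand":0}
  ]
}}

```text
time: 1.9
tool_pos: [0.438, 0.2088, 0.2737]
tool_rot: [0.0, 0.231, 0.973, 0.0]
contact_force: [0.8, 0.3, -0.1]
gripper_width: 0.001
grasp_force: 0.0
```

{"fn": "apply_moves", "kwargs": {
  "targets": [
    {"translation":[-0.37,-0.3,0],"twist":0,"hand":0},
    {"translation":[-0.37,-0.3,0],"twist":0,"hand":0},
    {"translation":[-0.37,-0.3,0],"twist":0,"hand":0},
    {"translation":[-0.37,-0.3,0],"twist":0,"hand":0},
    {"translation":[-0.37,-0.3,0],"twist":0,"hand":0},
    {"translation":[-0.37,-0.3,0],"twist":0,"hand":0},
    {"translation":[-0.2,-0.15,0],"twist":0.5,"hand":0},
    {"translation":[0,0,0],"twist":0.7,"hand":0}
  ]
}}

```text
time: 2.7
tool_pos: [0.5668, -0.0757, 0.273]
tool_rot: [0.0, 0.292, 0.956, -0.0]
contact_force: [0.1, 0.2, -0.0]
gripper_width: -0.001
grasp_force: 0.0
```

{"fn": "apply_moves", "kwargs": {
  "targets": [
    {"translation":[0,0,0],"twist":1,"hand":0},
    {"translation":[0,0,0],"twist":1,"hand":0},
    {"translation":[0,0,0],"twist":1,"hand":0},
    {"translation":[0,0,0],"twist":1,"hand":0},
    {"translation":[0,0,0],"twist":1,"hand":0},
    {"translation":[0,0,0],"twist":1,"hand":0},
    {"translation":[0,0,0],"twist":1,"hand":0},
    {"translation":[0,0,0],"twist":1,"hand":0}
  ]
}}

```text
time: 3.5
tool_pos: [0.5659, -0.0724, 0.2734]
tool_rot: [0.0, 0.641, 0.768, 0.0]
contact_force: [-0.1, 0.6, -0.4]
gripper_width: 0.0
grasp_force: 0.0
```

```bash
python3 - <<'E'
from h import *
from scipy.spatial.transform import Rotation as R
s=state();im=grab_frame("wrist");cal=get_calibration("wrist");cv2.imwrite("pics/w1.png",im[:,:,::-1])
import pickle;pickle.dump(cal,open("w1.pkl","wb"))
print(s["time"],s["tool_pos"],s["gripper_width"],s["contact_force"]);print(R.from_quat(s["tool_rot"][[1,2,3,0]]).as_matrix().round(4));print(cal["pose"].round(3))
m=redguard("wrist",im)
cs,h=cv2.findContours(m,cv2.RETR_CCOMP,cv2.CHAIN_APPROX_NONE)
for c,hh in zip(cs,h[0]):
    if cv2.contourArea(c)<2000: continue
    print("hole" if hh[3]>=0 else "outer",c[:,0].min(0),c[:,0].max(0),cv2.minAreaRect(px2world("wrist",c[:,0],.118,cal)[:,:2].astype(np.float32)*1000))
for q in ["gas_tip"]:
    r=regions_of("wrist",q)
    if r:
        v,u=np.nonzero(r[0]["pixels"]);P=px2world("wrist",np.c_[u,v],.097,cal)
        print(q,r[0]["score"],len(u),u.min(),u.max(),v.min(),v.max(), cv2.minAreaRect((P[:,:2]*1000).astype(np.float32)))
E
```

```text
3.5 [ 0.56593567 -0.07244595  0.27338661] 0.00041588767072747636 [-0.1401791   0.55936032 -0.40775158]
[[-1.789e-01  9.839e-01  1.000e-04]
 [ 9.839e-01  1.789e-01  0.000e+00]
 [-0.000e+00  1.000e-04 -1.000e+00]]
[[ 0.985 -0.167 -0.053  0.551]
 [ 0.175  0.935  0.309  0.006]
 [-0.002 -0.314  0.949  0.393]
 [ 0.     0.     0.     1.   ]]
outer [147   0] [451 279] ((585.5232543945312, -26.468734741210938), (246.97018432617188, 284.6781311035156), 1.2733067274093628)
gas_tip 0.68 1270 237 321 148 181 ((592.6370849609375, -54.31262969970703), (20.752920150756836, 90.38671875), 86.41417694091797)
```

View pics/w1.png

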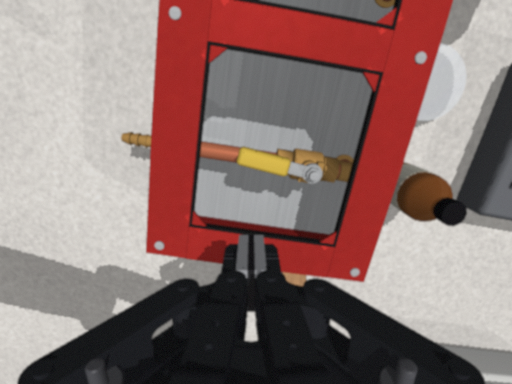

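The wrist view shows the yellow lever from its tip near (239,156) to the pivot near (314,173). The window's trim corners are about (210,44), (381,74), (335,243) and (191,226). The closed fingertips are over the guard's right bar near (250,240).

```bash
python3 - <<'E'
from h import *
import pickle;cal=pickle.load(open("w1.pkl","rb"))
P=px2world("wrist",[(210,44),(381,74),(335,243),(191,226)],.119,cal)[:,:2];print(P.round(4));print(P.mean(0))
W=P.mean(0);d=(P[0]+P[1]-P[2]-P[3]);yaw=np.arctan2(-d[0],d[1]);print("yaw",yaw, np.linalg.norm(P[0]-P[1]),np.linalg.norm(P[1]-P[2]))
print(px2world("wrist",[(314,173)],.098,cal), px2world("wrist",[(239,156)],.095,cal))
c,s=np.cos(yaw),np.sin(yaw);R=np.array([[c,-s],[s,c]])
print("pivot",W+R@[.045,-.020])
im=cv2.imread("pics/w1.png")[:,:,::-1].copy();hsv=cv2.cvtColor(im,cv2.COLOR_RGB2HSV)
y=((hsv[...,0]>18)&(hsv[...,0]<34)&(hsv[...,1]>150)&(hsv[...,2]>150)).astype(np.uint8);y[:120]=0;y[200:]=0;y[:,:225]=0;y[:,300:]=0
v,u=np.nonzero(y);Q=px2world("wrist",np.c_[u,v],.094,cal)[:,:2]
print(len(u),cv2.minAreaRect((Q*1000).astype(np.float32)),np.r_[u.min(),u.max(),v.min(),v.max()])
print("fingertips px expected", world2px("wrist",[0.5659,-.0724,.2514],cal))
E
```

```text
[[ 0.5076  0.0456]
 [ 0.6627  0.0489]
 [ 0.6664 -0.1234]
 [ 0.5109 -0.1306]]
[ 0.58689606 -0.03988849]
yaw 0.020208108083974056 0.15507987656407332 0.17228271276361404
[[ 0.63053169 -0.05605478  0.098     ]] [[ 0.54856467 -0.05264504  0.095     ]]
pivot [ 0.632291   -0.05897511]
867 ((574.7866821289062, -53.438148498535156), (19.251562118530273, 54.87593078613281), 86.09111022949219) [238 289 148 174]
fingertips px expected [[252.32865146 248.89325438]]
```

{"fn": "apply_moves", "kwargs": {
  "targets": [
    {"translation":[0,0,0],"twist":0.8,"hand":0},
    {"translation":[0,0,0],"twist":0.8,"hand":0},
    {"translation":[0,0,0],"twist":0.8,"hand":0},
    {"translation":[-0.153,0.047,0.2],"twist":0,"hand":0},
    {"translation":[0,0,0.3],"twist":0,"hand":0},
    {"translation":[0,0,0.3],"twist":0,"hand":0},
    {"translation":[0,0,0],"twist":0,"hand":0},
    {"translation":[0,0,0],"twist":0,"hand":0}
  ]
}}

```text
time: 4.4
tool_pos: [0.5696, -0.0879, 0.1933]
tool_rot: [-0.0, 0.726, 0.687, -0.0]
contact_force: [0.9, -0.3, 0.5]
gripper_width: -0.003
grasp_force: 0.0
```

```bash
python3 - <<'E'
from h import *
im=grab_frame("wrist");s=state();print(s["tool_pos"],s["tool_rot"],s["contact_force"])
cv2.imwrite("pics/w2.png",im[:,:,::-1])
E
```

```text
[ 0.57044641 -0.08816813  0.19484033] [8.10592424e-04 7.26276110e-01 6.87402470e-01 4.46164773e-04] [0.32433282 0.21662793 0.58121885]
```

View pics/w2.png

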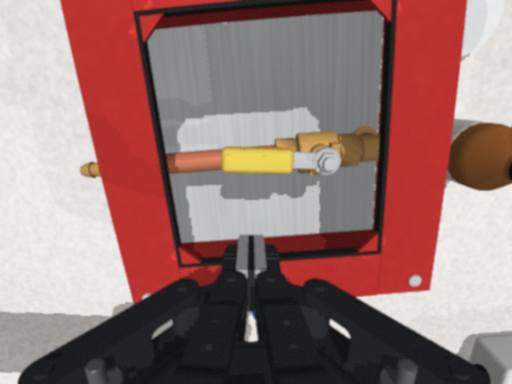

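The wrist view shows the lever level in the picture, from its tip at (223,160) to the pivot at (326,160), so the tool is square to it. The fingertips are on its right-hand side at about (250,240). I'm going down beside it.

{"fn": "apply_moves", "kwargs": {
  "targets": [
    {"translation":[0,0,0.25],"twist":0,"hand":0},
    {"translation":[0,0,0.25],"twist":0,"hand":0},
    {"translation":[0,0,0.25],"twist":0,"hand":0},
    {"translation":[0,0,0.165],"twist":0,"hand":0},
    {"translation":[0,0,0],"twist":0,"hand":0},
    {"translation":[0,0,0],"twist":0,"hand":0}
  ]
}}

```text
time: 5.05
tool_pos: [0.5707, -0.0882, 0.1033]
tool_rot: [0.001, 0.727, 0.687, 0.001]
contact_force: [-0.5, 0.1, 0.4]
gripper_width: -0.002
grasp_force: 0.0
```

```bash
python3 - <<'E'
from h import *
im=grab_frame("wrist");cal=get_calibration("wrist");s=state();print(s["tool_pos"],s["contact_force"])
cv2.imwrite("pics/w3.png",im[:,:,::-1])
print(world2px("wrist",[[.6315,-.0585,.098],s["tool_pos"]-[0,0,.022]],cal))
E
```

```text
[ 0.57109833 -0.0883455   0.1038517 ] [ 0.31004816 -0.37054075  0.43968272]
[[375.7474492  203.09469159]
 [252.03223891 248.59294347]]
```

View pics/w3.png

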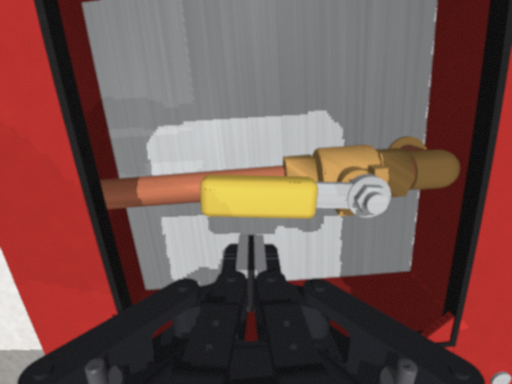

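The view shows the fingertips beside the yellow sleeve. The pivot is at (369,197), about 3 mm from the prediction, so I'm taking it as (0.629, -0.056). Now I'll move up to contact and start the turn.

{"fn": "apply_moves", "kwargs": {
  "targets": [
    {"translation":[0.06,0,0.01],"twist":0,"hand":0},
    {"translation":[0.05,0,0],"twist":0,"hand":0},
    {"translation":[0.03,0,0],"twist":0,"hand":0},
    {"translation":[0.059,-0.018,0],"twist":1,"hand":0},
    {"translation":[0.059,-0.018,0],"twist":1,"hand":0},
    {"translation":[0.059,-0.018,0],"twist":1,"hand":0},
    {"translation":[0,0,0],"twist":0,"hand":0}
  ]
}}

```text
time: 5.8
tool_pos: [0.5688, -0.0561, 0.1018]
tool_rot: [0.001, 0.821, 0.571, 0.0]
contact_force: [1.9, -2.7, 0.5]
gripper_width: 0.0
grasp_force: 1.3
```

```bash
python3 - <<'E'
from h import *
im=grab_frame("wrist");s=state();print(s["tool_pos"],s["contact_force"])
cv2.imwrite("pics/w4.png",im[:,:,::-1])
E
```

```text
[ 0.56865143 -0.05605037  0.10167703] [-0.09647854 -3.68076691  0.80301563]
```

View pics/w4.png

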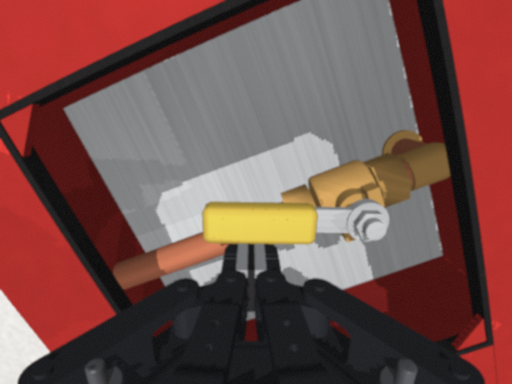

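The fingers are against the sleeve with about 4 N, and lever and tool are turning together. Continuing.

{"fn": "apply_moves", "kwargs": {
  "targets": [
    {"translation":[0.059,-0.018,0],"twist":1,"hand":0},
    {"translation":[0.059,-0.018,0],"twist":1,"hand":0},
    {"translation":[0.059,-0.018,0],"twist":1,"hand":0},
    {"translation":[0.059,-0.018,0],"twist":1,"hand":0},
    {"translation":[0.059,-0.018,0],"twist":1,"hand":0},
    {"translation":[0.059,-0.018,0],"twist":1,"hand":0},
    {"translation":[0.059,-0.018,0],"twist":1,"hand":0},
    {"translation":[0,0,0],"twist":0,"hand":0}
  ]
}}

```text
time: 6.65
tool_pos: [0.5829, -0.0159, 0.1009]
tool_rot: [-0.0, 0.967, 0.256, -0.0]
contact_force: [-0.4, 0.1, -0.4]
gripper_width: 0.002
grasp_force: 0.2
```

```bash
python3 - <<'E'
from h import *
im=grab_frame("wrist");s=state();print(s["tool_pos"],s["contact_force"])
cv2.imwrite("pics/w5.png",im[:,:,::-1])
E
```

```text
[ 0.58280584 -0.01575309  0.10070485] [-0.03146795  0.12482382 -0.86940557]
```

View pics/w5.png

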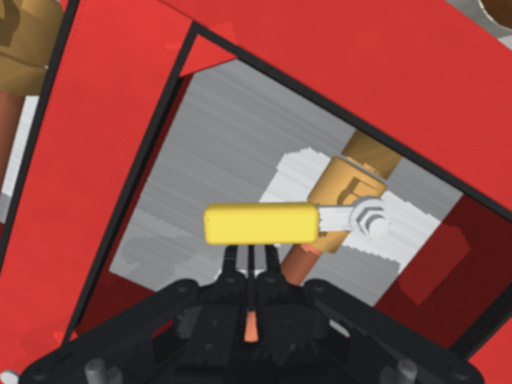

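The lever is still square to the tool at about 62° and turning freely. Roughly 0.5 rad remains.

{"fn": "apply_moves", "kwargs": {
  "targets": [
    {"translation":[0.059,-0.018,0],"twist":1,"hand":0},
    {"translation":[0.059,-0.018,0],"twist":1,"hand":0},
    {"translation":[0.059,-0.018,0],"twist":1,"hand":0},
    {"translation":[0.059,-0.018,0],"twist":1,"hand":0},
    {"translation":[0,0,0],"twist":0,"hand":0}
  ]
}}

```text
time: 7.2
tool_pos: [0.6017, -0.0004, 0.1005]
tool_rot: [-0.001, 0.998, 0.059, -0.001]
contact_force: [-1.9, 0.9, 0.7]
gripper_width: 0.0
grasp_force: 0.8
```

{"fn": "apply_moves", "kwargs": {
  "targets": [
    {"translation":[0.03,-0.01,0],"twist":0.5,"hand":0},
    {"translation":[0.02,0,0],"twist":0.4,"hand":0},
    {"translation":[0,0,0],"twist":0,"hand":0}
  ]
}}

```text
time: 7.5
tool_pos: [0.6059, 0.0012, 0.1001]
tool_rot: [-0.001, 1.0, 0.014, -0.001]
contact_force: [-3.6, 2.6, 1.9]
gripper_width: 0.002
grasp_force: 1.9
```

{"fn": "apply_moves", "kwargs": {
  "targets": [
    {"translation":[0.015,0,0],"twist":0,"hand":0},
    {"translation":[0,0,0],"twist":0,"hand":0}
  ]
}}

```text
time: 7.7
tool_pos: [0.6074, 0.0012, 0.1]
tool_rot: [-0.001, 1.0, 0.014, -0.001]
contact_force: [-4.4, 3.6, 1.7]
gripper_width: 0.001
grasp_force: 1.9
```

{"fn": "apply_moves", "kwargs": {
  "targets": [
    {"translation":[0.01,0,0],"twist":0,"hand":0},
    {"translation":[0,0,0],"twist":0,"hand":0}
  ]
}}

```text
time: 7.9
tool_pos: [0.6084, 0.0012, 0.1]
tool_rot: [-0.001, 1.0, 0.014, -0.001]
contact_force: [-3.6, 2.5, 1.6]
gripper_width: -0.001
grasp_force: 2.0
```

{"fn": "apply_moves", "kwargs": {
  "targets": [
    {"translation":[0.01,0,0],"twist":0,"hand":0},
    {"translation":[0,0,0],"twist":0,"hand":0}
  ]
}}

```text
time: 8.1
tool_pos: [0.6094, 0.0012, 0.1]
tool_rot: [-0.001, 1.0, 0.014, -0.001]
contact_force: [-4.5, 3.9, 0.7]
gripper_width: 0.001
grasp_force: 2.1
```

{"fn": "apply_moves", "kwargs": {
  "targets": [
    {"translation":[0.01,0,0],"twist":0,"hand":0},
    {"translation":[0,0,0],"twist":0,"hand":0}
  ]
}}

```text
time: 8.3
tool_pos: [0.6103, 0.0013, 0.0999]
tool_rot: [-0.001, 1.0, 0.014, -0.002]
contact_force: [-4.1, 3.0, 0.9]
gripper_width: 0.001
grasp_force: 2.2
```

```bash
python3 - <<'E'
from h import *
im=grab_frame("wrist");cal=get_calibration("wrist");s=state();print(s["tool_pos"],s["contact_force"])
cv2.imwrite("pics/w6.png",im[:,:,::-1])
hsv=cv2.cvtColor(im,cv2.COLOR_RGB2HSV)
y=((hsv[...,0]>20)&(hsv[...,0]<34)&(hsv[...,1]>150)&(hsv[...,2]>170)).astype(np.uint8)
n,l,st,_=cv2.connectedComponentsWithStats(y);k=1+st[1:,4].argmax();v,u=np.nonzero(l==k)
Q=px2world("wrist",np.c_[u,v],.097,cal)[:,:2];print(len(u),cv2.minAreaRect((Q*1000).astype(np.float32)))
E
```

```text
[0.61030847 0.0012896  0.09994583] [-4.11407789  3.75988085  1.8483747 ]
3365 ((632.3511962890625, -2.329547882080078), (18.565532684326172, 54.04795455932617), 0.592287003993988)
```

View pics/w6.png

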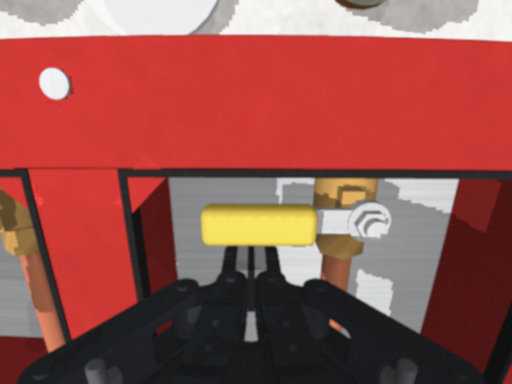

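The lever stands almost across the pipe, with the sleeve from (202,225) to (315,225) and the pivot at (368,221). The force is still only friction, so it isn't seated yet. Pressing on in small steps.

{"fn": "apply_moves", "kwargs": {
  "targets": [
    {"translation":[0.01,0,0],"twist":0,"hand":0},
    {"translation":[0,0,0],"twist":0,"hand":0}
  ]
}}

```text
time: 8.55
tool_pos: [0.6105, 0.0013, 0.0999]
tool_rot: [-0.001, 1.0, 0.014, -0.003]
contact_force: [-6.9, 3.5, 3.2]
gripper_width: 0.001
grasp_force: 3.9
```

{"fn": "apply_moves", "kwargs": {
  "targets": [
    {"translation":[0.008,0,0],"twist":0,"hand":0},
    {"translation":[0,0,0],"twist":0,"hand":0}
  ]
}}

```text
time: 8.75
tool_pos: [0.6106, 0.0013, 0.0999]
tool_rot: [-0.001, 1.0, 0.014, -0.004]
contact_force: [-10.8, 3.0, 4.8]
gripper_width: 0.003
grasp_force: 5.4
```

It's on the stop: the TCP has stopped moving and the force is rising. I'll press to about 20 N.

{"fn": "apply_moves", "kwargs": {
  "targets": [
    {"translation":[0.01,0,0],"twist":0,"hand":0},
    {"translation":[0.008,0,0],"twist":0,"hand":0},
    {"translation":[0,0,0],"twist":0,"hand":0},
    {"translation":[0,0,0],"twist":0,"hand":0},
    {"translation":[0,0,0],"twist":0,"hand":0}
  ]
}}

```text
time: 9.25
tool_pos: [0.6107, 0.0013, 0.0998]
tool_rot: [-0.001, 1.0, 0.014, -0.006]
contact_force: [-17.6, 3.3, 10.3]
gripper_width: 0.002
grasp_force: 8.7
```

{"fn": "apply_moves", "kwargs": {
  "targets": [
    {"translation":[-0.04,0,0],"twist":0,"hand":0},
    {"translation":[-0.1,0,0],"twist":0,"hand":0},
    {"translation":[-0.1,0,0],"twist":0,"hand":0},
    {"translation":[0,0,0],"twist":0,"hand":0},
    {"translation":[0,0,-0.25],"twist":0,"hand":0},
    {"translation":[0,0,-0.25],"twist":0,"hand":0},
    {"translation":[0,0,-0.4],"twist":0,"hand":0},
    {"translation":[0,0,-0.4],"twist":0,"hand":0}
  ]
}}

```text
time: 10.05
tool_pos: [0.5909, -0.0001, 0.2316]
tool_rot: [-0.0, 1.0, 0.013, -0.0]
contact_force: [1.2, -0.5, 0.5]
gripper_width: 0.001
grasp_force: 0.0
```

{"fn": "apply_moves", "kwargs": {
  "targets": [
    {"translation":[-0.3,0,-0.3],"twist":0,"hand":0},
    {"translation":[-0.3,0,0],"twist":0,"hand":0},
    {"translation":[-0.3,0,0],"twist":0,"hand":0},
    {"translation":[0,0,0],"twist":0,"hand":0},
    {"translation":[0,0,0],"twist":0,"hand":0}
  ]
}}

```text
time: 10.55
tool_pos: [0.5013, -0.0024, 0.2612]
tool_rot: [0.0, 1.0, 0.012, 0.001]
contact_force: [0.5, 0.3, 0.6]
gripper_width: 0.002
grasp_force: 0.0
```

```bash
python3 - <<'E'
from h import *
im=grab_frame("side");s=state();print(s["tool_pos"],s["contact_force"])
w=grab_frame("wrist");o=np.hstack([cv2.resize(im[100:300,180:360],(400,444)),cv2.resize(w,(400,300))[:300] if 0 else cv2.copyMakeBorder(cv2.resize(w,(400,300)),0,144,0,0,0)])
cv2.imwrite("pics/e.png",o[:,:,::-1])
for q in ["gas_tip","water_tip","beaker","amber_bottle","wash_bottle"]: 
    print(q,[(np.round(r["point"],3),round(r["score"],2)) for r in recognise("side",q)][:1])
E
```

```text
[ 0.50174826 -0.00237389  0.26113804] [-0.04903638  0.11094313 -0.70955894]
gas_tip [(array([ 0.628, -0.023,  0.096]), 0.53)]
water_tip [(array([ 0.63 , -0.021,  0.098]), 0.53)]
beaker [(array([0.785, 0.188, 0.066]), 0.93)]
amber_bottle [(array([ 0.777, -0.085,  0.078]), 0.86)]
wash_bottle [(array([0.617, 0.38 , 0.127]), 0.98)]
```

View pics/e.png

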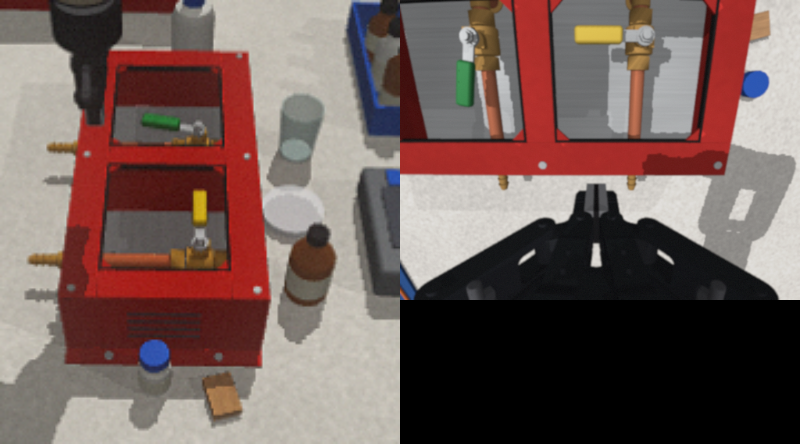

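The yellow lever (wrist view, about (575–650, 35)) stands across its pipe. The green lever and the bystanders look unmoved, and the hand is clear of the guard.

```bash
python3 -c "
from plant import *
print(job_done())"
```

```text
the job is handed in; nothing more can be done
None
```

The gas is shut off: I pressed the yellow lever onto its stop with about 18–20 N, took the hand out clear of the guard, saw the green lever and the items around the guard standing as before in the last pictures, and handed the job in after about 11 s of robot time.

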